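# Lock the specimen forceps and hold them at the kernel mark

## Task

The forceps on the grain inspection stand are aimed: without swinging them or disturbing the things around the stand, turn its lock collar clockwise to the locked mark and let go of it. Then pinch the forceps by their grip flats until the tips are 10 mm apart, the right leg's edge on the long line of the cross-scale. Finish while still holding that gap steady, so that I can lay a kernel in.

Things in the scene. Friction and masses are not known exactly. Their poses are not given: they have to be found in the camera images.
- stand: The stand: a heavy grey foot 220 by 90 by 14 mm, fixed to the bench, with a white disc let into it. Origin at the centre of its underside; its x axis runs along the foot. The post's axis stands at x = -85 mm.
- collar_grip (a point): On the vertical axis of the lock collar, 108 mm above the bench, the height to grip. The collar is a knurled ring over the swivel head, 50 mm across, 94 to 116 mm above the bench, kept by a fixed steel cap 24 mm across and 5 mm high. Cap and collar each have an engraved line on top; locked when they meet. Nothing stands beside it; the head below is 48 mm across.
- collar (a joint): Turn of the lock collar, rad, growing clockwise seen from above; it starts at 0 to 0.35. At 1.35 its line meets the cap's index line: locked, the forceps clamped against swinging. It stops at 1.47. Turning takes about 0.15 N m; it stays where it is left. A 25 N grip turns it without slipping.
- forceps: Steel forceps, level on a swivel head on top of the stand's post; they swing easily about it until the collar is locked. Origin on the post's and collar's vertical axis, 76 mm above the bench, mid-height of the legs; x points along the forceps to the tips, y to the left leg, z up. Two sprung legs, 3 mm thick, 9 to 12 mm high, are rooted 45 mm from the origin and reach 210 mm.
- grip_mid (a point): On the forceps' centre line midway between the two ribbed grip flats, 155 mm from the forceps' origin: squeeze here along the forceps' y. Flats 32 mm long, 14 mm high; outer faces 34 mm apart at rest, 18.3 mm apart when the tips are 10 mm apart; 1 mm less over the flats is 1.5 mm less at the tips.
- scale_mark (a point): Middle of the long engraved line, the 10 mm mark, on the flat cross-scale: a bar 8 by 50 mm fixed on top of the left leg 190 mm from the forceps' origin, lying over the right leg. At the mark the right leg's outer edge lies under the line.
- tip_l (a point): Inner face of the left leg's tip (forceps' +y side).
- tip_r (a point): Inner face of the right leg's tip (forceps' -y side). The tip gap is the distance between the two tip points: 34 mm at rest, 10 mm at the mark, 2 mm at the legs' stop.
- leg_l (a joint): How far the left leg is bent in, rad: 0 at rest, about 0.0725 when both legs share the 10 mm gap evenly, stop at 0.097. Each leg is a spring of about 8 N m/rad; at the mark the flats push back on each finger with about 5 N.
- leg_r (a joint): The same for the right leg.
- petri: Bystander: glass dish with maize kernels, 90 mm across, 15 mm high, on the bench beside the stand. Origin: centre of its underside.
- tin: Bystander: aluminium drying tin with a lid, 62 mm across, 33 mm high. Origin: centre of its underside.
- jar: Bystander: glass sample jar with a black cap, 56 mm across, 74 mm high. Origin: centre of its underside.
- spoon: Bystander: steel sampling spoon, 170 mm long, under 20 mm high, lying on the bench. Origin: on its underside, under the handle's axis, near the middle.
Not all that is in view belongs to the job. There is more than one size of the stand; the one meant has the size given above.

How it is judged (in metres and radians):
On the way, in this order (a step that is already met when the one before it is completed fails the run):
1. the collar is turned to its locked mark (within 0.12 rad), the forceps not yet squeezed (value of joint collar above 1.23 rad and distance between tip_l and tip_r above 0.03 m), for 0.2 s.
2. the fingers squeeze the forceps to a tip gap of 10 mm, within 2 mm, for half a second (value of joint collar above 1.23 rad and distance between tip_l and tip_r between 0.008 and 0.012 m and contact force between the fingers and forceps above 3 N), for 0.5 s.
At the end, for the whole second after the job is handed in: Collar within 0.12 rad of its locked mark; fingers on the forceps (over 3 N), tips 8 to 12 mm apart, each leg bent in over 0.02 rad and turning slower than 0.05 rad/s; middle of the grip within 20 mm of where it started (all of step 2 and value of joint each of leg_l, leg_r above 0.02 rad and velocity of joint leg_l between -0.05 and 0.05 rad/s and velocity of joint leg_r between -0.05 and 0.05 rad/s and distance of grip_mid from where it was at the start of the episode below 0.02 m); the arm keeps its last pose, push and grip.
It fails at once if the glass dish is moved more than 20 mm (distance of petri from where it was at the start of the episode above 0.02 m).
It fails at once if the drying tin is moved more than 20 mm (distance of tin from where it was at the start of the episode above 0.02 m).
It fails at once if the jar is moved more than 20 mm (distance of jar from where it was at the start of the episode above 0.02 m).
It fails at once if the spoon is moved more than 20 mm (distance of spoon from where it was at the start of the episode above 0.02 m).
It fails at once if the forceps are swung more than about 10 degrees off their aim (distance of grip_mid from where it was at the start of the episode above 0.028 m).
It also fails if it takes over 48 s, if anything falls off the work surface, if the arm or the gripper's body presses on something with over 40 N, if the wrist force passes 120 N, or if a joint passes its speed limit or range.

## Robot

A 6-joint arm with a two-finger parallel gripper is mounted at the origin on the work surface. World frame = base frame: x ahead of the robot, y to its left, z up, the work surface at z = 0. Lengths are in mm, angles in rad, forces in N, time in s.
With the tool pointing down it reaches from about 275 to 750 mm from the base axis. Payload 10.2 kg.
Tool frame: the origin (TCP) lies at the very end of the fingers, on their centre line; the grasp point (between the pads) lies 19 mm behind it (manip.grip_point_offset is the distance from the TCP to the grasp point, in mm); z points along the fingers, y is the line along which they close (so a half turn about z gives the same grasp; the last joint's range is limited). The gripper opens to 88 mm and grips with 3 to 60 N. Pads are 18 mm wide; open, the fingers measure 123 mm over their backs; the gripper's body (75 mm by 187 mm) begins 45 mm behind the grasp point.
Start: joints at [-0.223, 0.313, 1.498, -0, 1.331, -0.223], TCP at [525.006, -0.014, 238.72] pointing down, gripper open.
Joint ranges: [-2.94, 2.94], [-0.97, 2.17], [0.19, 2.56], [-1.23, 4.37], [0.02, 3.11], [-2.88, 2.88]. Speed limits (rad/s): [2.39, 2.39, 3.01, 3.14, 3.14, 3.14].

## Interface

Orientations are given as [roll, pitch, yaw] about the fixed x, y, z axes, in that order (R = Rz(yaw) Ry(pitch) Rx(roll)).
In Python, from workcell import manip gives the robot as it stands.
- The arm moves only by the tool jog_arm, never from a script. Its argument "rows" is a list of rows, each a list of 7 numbers: the shift along the tool's x, y, z in cm, then the turn, a rotation vector about the tool's x, y, z in units of 6 degrees (1.0 is 6 degrees), then the opening, from 0 (shut) to 1 (fully open). A call has 1 to 5 rows; each row is the pose to reach, as a shift and turn from the pose commanded when the call began, along the tool's axes at that moment; what a row does not reach only later rows make up. A row lasts 1/8 s, in which the tool goes at most 62.5 mm and 10.7 degrees, less where a joint would pass 70% of its speed; a pose out of reach is approached as far as the arm can. A call with a gripper value outside its range is refused whole. The fingers move at their own pace and stop on an object; "squeeze" is the grip in N (left out, the last holds). Time passes only in rows, so rows that repeat a pose let the fingers close. It gives the time, the measured TCP pose, the force, the opening and the grip force at its end, in the units of the state.
- manip.get_state(): the state, without advancing time (a new reading comes with each control period).
- manip.snapshot(name): name is "scene" or "side" or "wrist"; returns the picture (400x640x3 uint8, red, green, blue); there is no depth.
- manip.calibration(name): a dict with "intrinsics" (3x3 intrinsics, pixels), "k1" (the pictures are not rectified: a ray, as slopes to the right and down, at radius r is drawn at 1 + k1 r^2 times it, then the intrinsics apply), "origin" and "attitude" of the camera in the world. Camera axes: x right, y down, z forward; pixel columns grow to the right and rows downward; lengths in mm; the calibration is good to about 2 mm. A picture is of the moment at which its call begins: read the wrist's pose just before it. calibration takes no time and is no camera call; for the wrist camera it gives the pose at the moment of the call.
- manip.hand_in(): hands the job in; it is judged then, once.
The state is a dict: "t": time; "joint_pos": joint angles; "joint_velocities": joint speeds; "joint_torque": joint torques, N m; "position": TCP position; "tcp_rot": TCP orientation; "contact_force": force on the tool from outside, world axes, zero at the start; "ft_torque": the same for the moment, N m; "grip_width": opening from 0.0 (shut) to 1.0 (fully open); "grip_force": force on a finger pad.
Only numpy, scipy, OpenCV 4.12 (cv2) and the standard library are available. Lean on these libraries where they do the work, as an engineer would, in place of code of your own. Each camera call takes 0.05 s, during which the arm holds its last target. There are 200 camera calls.

## Working session

There is one attempt and no reset: what is moved stays moved. The work goes in short steps, Python scripts to look and compute and a tool call to move; the robot and the scene stay as the last step left them, time stands still between calls to the robot, and variables do not carry over. Pictures are saved under pics/ and viewed, at most 10 in all, crops included, and the job is handed in when it is done.

Besides the shell and the picture viewer there is one more tool, called after "Call:" in YAML: its name, and indented under it one key for each argument. jog_arm: Moves the arm, as the interface text tells. Its arguments: {"type":"object","properties":{"rows":{"type":"array"},"squeeze":{"type":"number"}},"required":["rows"]}

```bash
mkdir -p pics; ls
python3 - <<'E'
from workcell import manip
import cv2,numpy as np
for n in("scene","side"):
    cv2.imwrite(f"pics/{n}0.png",manip.snapshot(n)[:,:,::-1]); c=manip.calibration(n); print(n,c)
print(manip.get_state())
E
```

```text
pics
scene {'intrinsics': array([[371.66106965,   0.        , 320.46946209],
       [  0.        , 371.66106965, 195.12109951],
       [  0.        ,   0.        ,   1.        ]]), 'k1': -0.0326410992052932, 'origin': array([1081.891927  ,  155.44484508,  427.46547449]), 'attitude': array([-2.12166819,  0.02174359,  1.75308831])}
side {'intrinsics': array([[395.14618326,   0.        , 319.89533941],
       [  0.        , 395.14618326, 197.53027821],
       [  0.        ,   0.        ,   1.        ]]), 'k1': -0.040342852655649186, 'origin': array([ 321.91518262, -418.02864864,  489.45910967]), 'attitude': array([-2.22243055, -0.01203964, -0.48260266])}
{'t': 0.1, 'joint_pos': array([-2.23414130e-01,  3.13427172e-01,  1.49831502e+00,  4.90807495e-05,
        1.33102521e+00, -2.23399381e-01]), 'joint_velocities': array([-0.00131411, -0.00173459, -0.00195044,  0.00034234, -0.00057169,
        0.00044654]), 'joint_torque': array([ 3.19868399e-03, -4.02814186e+01, -2.52645475e+01,  6.95334817e-02,
        3.42543027e-02, -5.51177254e-05]), 'position': array([5.24793411e+02, 3.94734078e-02, 2.38218706e+02]), 'tcp_rot': array([-3.14045766e+00, -3.06737654e-04,  1.57076972e+00]), 'contact_force': array([ 0.59345232, -0.03577852, -0.07516169]), 'ft_torque': array([-0.03554685, -0.06683594, -0.03759028]), 'grip_force': 0.0, 'grip_width': 0.9960234854748199}
```

View pics/scene0.png

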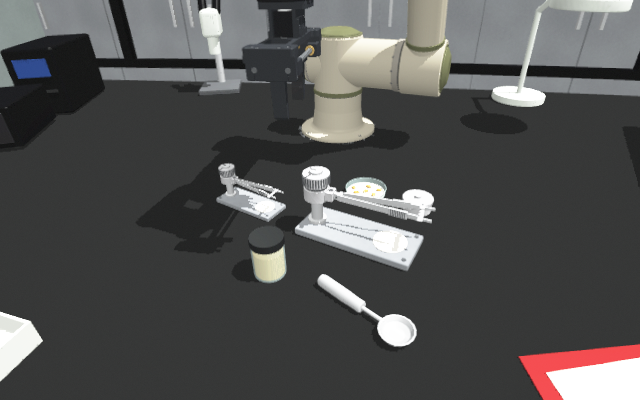

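View pics/side0.png

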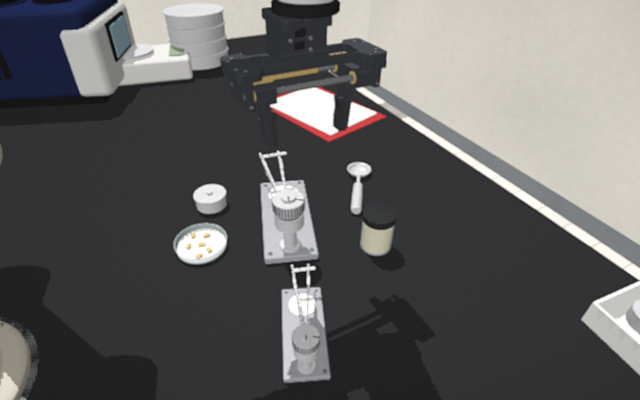

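The scene view shows two stands. The large one has its foot at about (360,235), collar at (316,175) and tips at (430,215). The small one is at about (250,200). In the side view they are at (288,220) and (305,335). Next I'll measure both foot lengths and enlarge the large one.

```bash
cat > h.py <<'E'
import numpy as np,cv2
from workcell import manip
from scipy.spatial.transform import Rotation as R
def ray(c,u,v):
    K=c["intrinsics"]; d=np.array([[c["k1"],0,0,0]],float)[0]
    p=cv2.undistortPoints(np.array([[[u,v]]],float),K,d)[0,0]
    r=R.from_euler("xyz",c["attitude"]).as_matrix()@[p[0],p[1],1]
    return c["origin"],r/np.linalg.norm(r)
def plane(c,u,v,z):
    o,r=ray(c,u,v); return o+r*(z-o[2])/r[2]
def tri(l):
    A=0;b=0
    for c,u,v in l:
        o,r=ray(c,u,v);P=np.eye(3)-np.outer(r,r);A=A+P;b=b+P@o
    x=np.linalg.solve(A,b)
    return x,[np.linalg.norm(np.cross(x-ray(*q)[0],ray(*q)[1])) for q in l]
def proj(c,X):
    M=R.from_euler("xyz",c["attitude"]).as_matrix().T
    p=M@(np.asarray(X,float)-c["origin"]);s=p[:2]/p[2];s=s*(1+c["k1"]*(s@s));return c["intrinsics"][:2,:2]@s+c["intrinsics"][:2,2]
E
python3 - <<'E'
from h import *
a=cv2.imread("pics/scene0.png")[155:270,285:445];b=cv2.imread("pics/side0.png")[145:270,245:330]
A=cv2.resize(a,None,fx=3.1,fy=3.1,interpolation=cv2.INTER_CUBIC);B=cv2.resize(b,None,fx=3.5,fy=3.5,interpolation=cv2.INTER_CUBIC)
o=np.zeros((max(A.shape[0],B.shape[0]),A.shape[1]+B.shape[1],3),np.uint8);o[:A.shape[0],:A.shape[1]]=A;o[:B.shape[0],A.shape[1]:]=B
cv2.imwrite("pics/crop1.png",o);print(o.shape)
S=manip.calibration("scene");D=manip.calibration("side")
for nm,pts in(("big",[(265,257),(317,250),(304,181),(262,183)]),("small",[(285,377),(329,374),(321,289),(282,290)])):
    q=[plane(D,*p,14)[:2] for p in pts];print(nm,np.round(q),[round(np.linalg.norm(q[i]-q[i-1])) for i in range(4)])
E
```

```text
(438, 794, 3)
big [[460.  29.]
 [544.   4.]
 [613. 197.]
 [532. 230.]] [214, 88, 205, 88]
small [[ 406. -176.]
 [ 457. -198.]
 [ 511.  -73.]
 [ 457.  -48.]] [139, 55, 136, 59]
```

View pics/crop1.png

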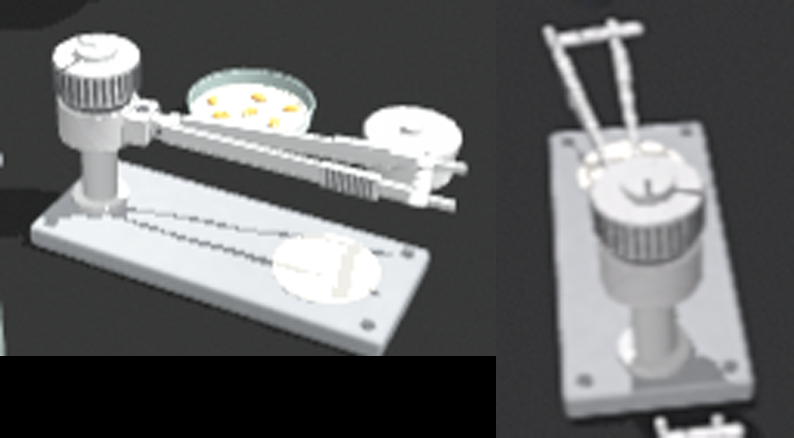

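The crop confirms it: the large stand's foot measures about 210 x 88 mm (the other is about 138 x 57), so it is the 220 x 90 one. In the crop the collar cap is at (97,49) and (648,188). The left tip is at (465,168) and (548,32), and the right tip at (453,205) and (614,22). Next I'll triangulate.

Run:
```python
from h import *
S=manip.calibration("scene");D=manip.calibration("side")
a=lambda x,y:(S,x/3.1+285,y/3.1+155)
b=lambda x,y:(D,(x-496)/3.5+245,y/3.5+145)
for n,p,q in(("cap",(97,47),(648,187)),("tipL",(465,168),(549,31)),("tipR",(453,205),(613,22)),("post base",(102,203),(655,360))):
    x,e=tri([a(*p),b(*q)]);print(n,np.round(x,1),np.round(e,1))
cv2.imwrite("pics/w0.png",manip.snapshot("wrist")[:,:,::-1]);print(manip.calibration("wrist"))
```

```text
cap [507.3  33.8 117.8] [1.8 1.8]
tipL [537.7 243.3  76.1] [0.5 0.5]
tipR [574.2 234.7  76.6] [0.2 0.2]
post base [507.7  34.6   9.2] [0.8 0.8]
{'intrinsics': array([[305.48046917,   0.        , 323.14503063],
       [  0.        , 305.48046917, 197.56953375],
       [  0.        ,   0.        ,   1.        ]]), 'k1': -0.03959013016469466, 'origin': array([525.32644333,  68.98735153, 384.57012415]), 'attitude': array([ 2.87255789e+00,  1.00560010e-03, -8.69013152e-04])}
```

View pics/w0.png

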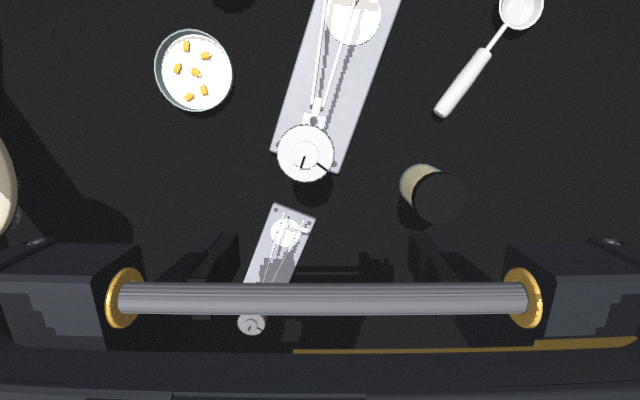

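The wrist view shows the collar at (305,153). The cap's index line points down to (303,165) and the collar line runs to lower right at (328,171), so the turn needed is roughly 65° clockwise. The triangulated points fit the text: cap top at 118 mm against 121, tips at 76 mm height and 210 mm reach. I'll move above the collar with the fingers at yaw +20°, clear of the forceps over the whole sweep.

Call:
jog_arm:
  rows:
    - [1.7, -0.9, 3.7, 0, 0, -1.6, 1]
    - [3.4, -1.75, 7.4, 0, 0, -3.3, 1]
    - [3.4, -1.75, 7.4, 0, 0, -3.3, 1]
    - [3.4, -1.75, 7.4, 0, 0, -3.3, 1]
  squeeze: 25

```text
t: 0.65
position: [508.5, 33.4, 166.2]
tcp_rot: [3.14, 0.001, 1.913]
contact_force: [0.9, 0.1, 0.4]
grip_width: 1.002
grip_force: 0.0
```

Run:
```python
from h import *
W=manip.calibration("wrist");im=manip.snapshot("wrist")[:,:,::-1];cv2.imwrite("pics/w1.png",im)
s=manip.get_state();print(s["t"],s["position"],s["tcp_rot"],s["joint_pos"])
np.save("W1.npy",W,allow_pickle=True)
print(proj(W,[507.5,34,116]))
```

```text
0.7 [508.59642147  33.30252664 166.31857388] [3.13922153e+00 1.45627138e-03 1.91320828e+00] [-1.64761334e-01  3.47967135e-01  1.64862733e+00 -1.33341535e-04
  1.14221822e+00 -5.07119769e-01]
[321.16269423 217.05630526]
```

View pics/w1.png

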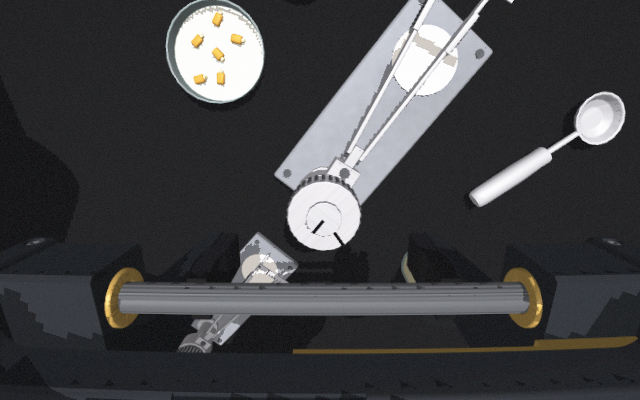

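Wrist view 2: the collar top is centred near (324,214), the cap line runs (323,221)–(313,233), and the collar line (334,234)–(344,247). I'll fit these numerically.

Run:
```python
from h import *
W1=np.load("W1.npy",allow_pickle=True).item()
W0={**W1,"origin":np.array([525.32644333,68.98735153,384.57012415]),"attitude":np.array([2.87255789,1.0056e-3,-8.69e-4])}
cs=[]
for W,f,(cx,cy),r in((W0,"w0",(305,153),28),(W1,"w1",(324,214),36)):
    g=cv2.imread(f"pics/{f}.png",0);m=np.zeros_like(g);cv2.circle(m,(cx,cy),r+4,255,-1)
    b=cv2.bitwise_and(cv2.inRange(g,205,255),m);c=max(cv2.findContours(b,0,1)[0],key=cv2.contourArea)
    h=cv2.convexHull(c);e=cv2.fitEllipse(h);print(f,e);cs.append((W,*e[0]))
    pc=plane(W,*e[0],116);print("centre@116",pc.round(1))
    # dark line pixels within disc
    ys,xs=np.where((g<90)&(np.hypot(np.arange(640)[None]-e[0][0],np.arange(400)[:,None]-e[0][1])<min(e[1])/2-1))
    for z,lo,hi in((121,2,12),(116,13.5,23.5)):
        P=np.array([plane(W,x,y,z)[:2] for x,y in zip(xs,ys)])-pc[:2]; d=np.hypot(*P.T);k=(d>lo)&(d<hi)
        a=np.arctan2(P[k,1],P[k,0]);print(z,k.sum(),np.degrees(np.median(a)).round(1),np.degrees(a.std()).round(1))
x,e=tri(cs);print(x.round(1),np.round(e,2))
S=manip.calibration("scene");D=manip.calibration("side")
x,e=tri(cs+[(S,97/3.1+285,50/3.1+155),(D,(648-496)/3.5+245,192/3.5+145)]);print(x.round(1),np.round(e,2))
```

```text
w0 ((303.657958984375, 151.29000854492188), (56.18490219116211, 60.7840576171875), 141.9334259033203)
centre@116 [508.  37. 116.]
121 12 -95.5 5.7
116 17 -41.2 19.8
w1 ((323.5809020996094, 215.41696166992188), (68.04326629638672, 71.43644714355469), 92.00198364257812)
centre@116 [508.7  35.7 116. ]
121 38 -103.2 7.5
116 29 -39.4 15.5
[508.2  37.5 121.4] [0.19 0.19]
[508.   35.2 115.1] [1.71 0.81 2.29 2.54]
```

Collar centre is (508.2, 35.3) with its top at about 115–116 mm, matching the text. I'll descend so the grasp point sits at about 108 mm.

Call:
jog_arm:
  rows:
    - [0.2, 0.05, 2.5, 0, 0, 0, 1]
    - [0.2, 0.05, 5, 0, 0, 0, 1]
    - [0.2, 0.05, 7.6, 0, 0, 0, 1]
    - [0.2, 0.05, 7.6, 0, 0, 0, 1]

```text
t: 1.2
position: [507.4, 35.6, 88.6]
tcp_rot: [-3.141, -0.0, 1.914]
contact_force: [-1.1, 0.5, 0.6]
grip_width: 0.998
grip_force: 0.0
```

Run:
```python
from h import *
im=manip.snapshot("wrist")[:,:,::-1];W=manip.calibration("wrist");np.save("W2.npy",W,allow_pickle=True);cv2.imwrite("pics/w2.png",im)
u=proj(W,[508.2,35.3,116]).round().astype(int);print(u)
cv2.imwrite("pics/w2c.png",cv2.resize(im[u[1]-70:u[1]+70,u[0]-100:u[0]+100],None,fx=4,fy=4,interpolation=cv2.INTER_CUBIC))
s=manip.get_state();print(s["t"],s["position"],s["contact_force"])
```

```text
[322 277]
1.25 [508.00194272  35.55643758  89.69244559] [ 0.13976599  0.26422602 -0.25849036]
```

View pics/w2c.png

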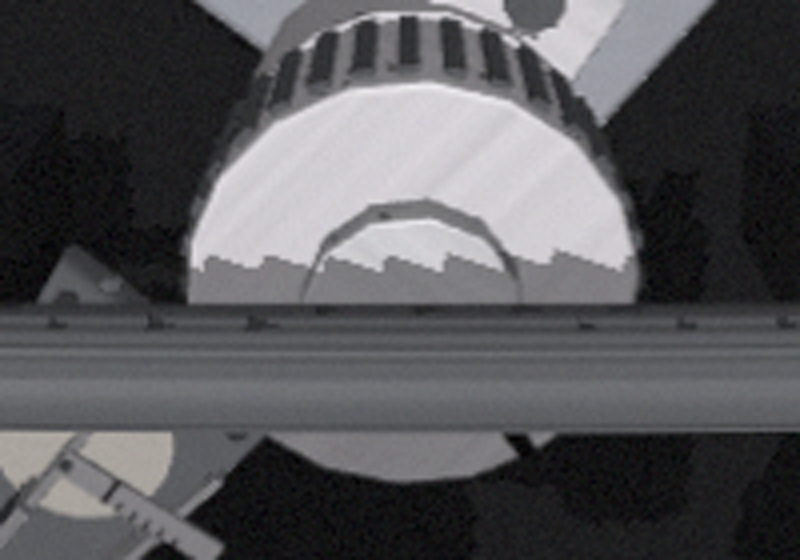

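The bar hides the marks at this height (collar centred at about (412,300) in the crop), so I'll measure the mark angle from the previous picture by fitting lines.

Run:
```python
from h import *
W=np.load("W1.npy",allow_pickle=True).item();g=cv2.imread("pics/w1.png",0)
n,l,st,_=cv2.connectedComponentsWithStats(cv2.inRange(g[208:252,295:352],0,120),connectivity=8)
for i in range(1,n):
    ys,xs=np.where(l==i); ys+=208;xs+=295
    if len(xs)<8: continue
    for z in(116,121):
        P=np.array([plane(W,x,y,z)[:2] for x,y in zip(xs,ys)]);v=cv2.fitLine(P.astype(np.float32),2,0,.01,.01).ravel()
        r=np.hypot(*(P-[508.5,35.4]).T);m=P.mean(0)-[508.5,35.4]
        print(i,z,len(xs),st[i][:4],"dir",np.degrees(np.arctan2(v[1],v[0])).round(1),"mean-angle",np.degrees(np.arctan2(m[1],m[0])).round(1),r.min().round(1),r.max().round(1))
print(*["".join("#" if q<100 else "+" if q<170 else "." for q in r) for r in g[210:252,300:352]],sep="\n")
```

```text
1 116 50 [17 12 12 14] dir 71.4 mean-angle -96.8 3.2 14.4
1 121 50 [17 12 12 14] dir 71.4 mean-angle -102.9 1.6 12.6
2 116 356 [ 0 24 57 20] dir 21.3 mean-angle -68.5 14.0 32.8
2 121 356 [ 0 24 57 20] dir 21.3 mean-angle -68.4 12.2 30.6
.......................................+............
....................................................
....................................................
....................................................
....................................................
....................................................
....................................................
....................................................
....................................................
....................................................
.....................+#.............................
....................+###............................
....................####............................
.....+.............####.............................
.....++...........+###+.............................
.................+###+..............................
...............
[... 662 characters left out ...]
..........+
.....................................+###.........+#
......................................+###.......+##
.......................................###+.....+###
+......................................+###....#####
##+.....................................+###..######
###+.....................................###########
####++...................................+##########
#######+................................+###########
#########.............................+#############
###########++......................++###############
################+...............+++#################
####################++++++##########################
####################################################
```

Call:
jog_arm:
  rows:
    - [0, 0, 0, 0, 0, 0, 0.4]
    - [0, 0, 0, 0, 0, 0, 0.4]
    - [0, 0, 0, 0, 0, 0, 0.4]
    - [0, 0, 0, 0, 0, 0, 0.4]
    - [0, 0, 0, 0, 0, 0, 0.4]
  squeeze: 28

```text
t: 1.88
position: [507.8, 36.2, 89.0]
tcp_rot: [3.14, 0.0, 1.916]
contact_force: [3.7, 2.2, -0.2]
grip_width: 0.555
grip_force: 28.0
```

The collar is gripped (48.8 mm, 28 N). The mark angles are about -37° for the collar and about -107° for the cap, so I'll turn about 70° clockwise, which is +z on the tool.

Call:
jog_arm:
  rows:
    - [0, 0, 0, 0, 0, 0.7, 0.4]
    - [0, 0, 0, 0, 0, 1.5, 0.4]
    - [0, 0, 0, 0, 0, 2.3, 0.4]
    - [0, 0, 0, 0, 0, 3.1, 0.4]
    - [0, 0, 0, 0, 0, 3.9, 0.4]

```text
t: 2.5
position: [508.8, 36.3, 89.0]
tcp_rot: [3.138, -0.001, 1.505]
contact_force: [9.7, 3.3, -4.9]
grip_width: 0.56
grip_force: 28.0
```

Call:
jog_arm:
  rows:
    - [0, 0, 0, 0, 0, 0.8, 0.4]
    - [0, 0, 0, 0, 0, 1.6, 0.4]
    - [0, 0, 0, 0, 0, 2.4, 0.4]
    - [0, 0, 0, 0, 0, 3.2, 0.4]
    - [0, 0, 0, 0, 0, 4, 0.4]

```text
t: 3.12
position: [509.7, 36.0, 89.1]
tcp_rot: [3.136, -0.003, 1.086]
contact_force: [15.9, 2.0, -8.6]
grip_width: 0.562
grip_force: 28.0
```

Call:
jog_arm:
  rows:
    - [0, 0, 0, 0, 0, 0.8, 0.4]
    - [0, 0, 0, 0, 0, 1.6, 0.4]
    - [0, 0, 0, 0, 0, 2.4, 0.4]
    - [0, 0, 0, 0, 0, 2.8, 0.4]
    - [0, 0, 0, 0, 0, 2.8, 0.4]

```text
t: 3.75
position: [510.2, 35.6, 89.1]
tcp_rot: [3.136, -0.005, 0.795]
contact_force: [17.7, -0.3, -9.9]
grip_width: 0.557
grip_force: 28.0
```

Run:
```python
from h import *
a=manip.snapshot("side")[:,:,::-1];b=manip.snapshot("scene")[:,:,::-1]
cv2.imwrite("pics/s1.png",a);cv2.imwrite("pics/sc1.png",b)
A=cv2.resize(a[145:270,245:345],None,fx=4,fy=4,interpolation=cv2.INTER_CUBIC);B=cv2.resize(b[155:280,285:385],None,fx=4,fy=4,interpolation=cv2.INTER_CUBIC)
cv2.imwrite("pics/c2.png",np.hstack([A,B]))
s=manip.get_state();print(s["t"],s["position"],s["tcp_rot"],s["ft_torque"])
```

```text
3.85 [510.24022018  35.61788931  89.08882807] [ 3.13561895 -0.00513434  0.79486138] [ 0.24767465 -2.47272643 -0.10718714]
```

View pics/c2.png

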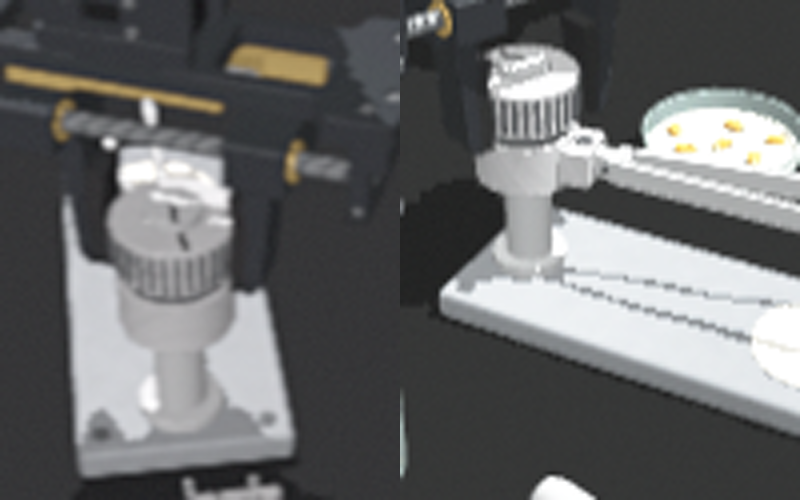

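In the side crop the cap line (173,207)–(175,220) and collar line (179,233)–(187,248) nearly meet. I'll compute the remaining angle on their planes.

Run:
```python
from h import *
D=manip.calibration("side");g=cv2.imread("pics/s1.png",0)
def P(x,y,z):return plane(D,x/4+245-.4,y/4+145-.4,z)[:2]
for z,a,b in((121,(173,207),(175,220)),(116,(179,233),(187,248))):
    p,q=P(*a,z),P(*b,z);d=q-p;print(p.round(1),q.round(1),np.degrees(np.arctan2(d[1],d[0])).round(1))
print(P(170,221,116))
for r in g[190:212,278:302]:print(*["%4d"%v for v in r])
```

```text
[507.3  32.7] [504.6  24.9] -108.7
[505.2  22.7] [504.1  13. ] -96.2
[505.14854425  31.16493613]
 227  224  211  210  213  200  212  233  237  235  236  236  236  237  237  235  238  248  254  246  224  189  135   70
 200  183  174  170  167  168  186  215  223  222  222  221  223  233  239  242  242  242  245  245  232  204  159  109
 183  169  166  166  173  182  187  186  181  179  179  178  182  198  217  231  237  239  240  241  238  231  213  182
 170  167  167  171  193  223  232  214  192  187  184  174  163  166  177  191  212  232  240  241  242  242  239  214
 168  169  169  169  185  219  236  233  227  227  228  214  194  186  177  179  196  222  238  242  242  244  242  209
 170  170  169  167  169  183  191  192  192  198  220  231  230  224  207  204  200  204  224  235  239  239  237  202
 170  170  169  168  167  166  167  168  162  143  152  182  194  192  182  182  177  174  183  198  215  218  220  194
 168  169  166  167  167  168  167  169  163  127   96  139  164  167  166  167  162  153  158  169  179  180  181  159
 169  167  164  165  169  169  167  167  16
[... 936 characters left out ...]
  166  167  167  168  168  169  170  161  121  100  146  171  174  172  173  171  164  149  125  107
 166  176  177  174  171  171  172  173  173  173  175  172  148  127  152  173  177  173  167  152  135  125  106   94
 145  158  168  174  176  181  184  182  179  180  181  180  178  172  172  174  164  154  154  135  110  110  102   90
 123  128  143  156  156  168  175  170  170  176  168  164  170  162  155  160  144  123  137  130  107  107   99   88
 118  118  134  143  132  142  155  143  152  167  150  140  156  145  126  143  136  111  132  130  110  108   99   82
 123  123  134  138  124  135  150  135  141  163  144  131  154  142  115  138  135  110  132  131  110  109  100   80
```

About 8° remains. I'll turn 1.2 units more and shift 2 mm in +x to relieve the 17 N side load, since the collar axis is evidently near x=510.

Call:
jog_arm:
  rows:
    - [0.07, 0.07, 0, 0, 0, 0.4, 0.4]
    - [0.14, 0.14, 0, 0, 0, 0.8, 0.4]
    - [0.14, 0.14, 0, 0, 0, 1.2, 0.4]
    - [0.14, 0.14, 0, 0, 0, 1.2, 0.4]

```text
t: 4.35
position: [510.5, 35.4, 89.0]
tcp_rot: [3.139, -0.002, 0.669]
contact_force: [7.4, -2.7, -2.9]
grip_width: 0.553
grip_force: 28.0
```

Run:
```python
from h import *
a=manip.snapshot("side")[:,:,::-1];cv2.imwrite("pics/s2.png",a)
g=cv2.cvtColor(a,cv2.COLOR_BGR2GRAY);print(*["".join("%4d"%v for v in r) for r in g[195:209,283:297]],sep="\n")
s=manip.get_state();print(s["t"],s["position"],s["tcp_rot"],s["contact_force"],s["joint_pos"])
```

```text
169 168 169 167 163 162 165 168 171 180 186 204 204 202
 169 169 170 165 140 123 151 167 169 168 171 179 169 167
 169 169 169 165 129  98 141 167 169 168 167 163 152 156
 169 168 169 164 133  95 137 166 169 168 164 153 154 178
 173 172 172 169 141 103 136 165 170 167 156 144 165 208
 176 177 180 178 160 132 142 162 165 159 150 147 162 184
 170 174 177 177 174 169 167 165 161 157 155 160 167 168
 166 169 172 174 175 173 167 164 162 164 165 168 170 170
 167 167 169 170 168 147 132 151 166 169 170 171 170 172
 168 168 169 170 164 128 104 145 169 171 171 171 171 172
 168 168 169 171 166 130  96 143 170 172 171 171 172 172
 168 169 169 171 168 135  98 141 170 172 173 174 174 175
 174 174 175 175 173 149 117 146 172 176 177 179 176 169
 182 183 185 183 182 176 157 165 180 176 170 168 155 135
4.4 [510.54966936  35.4278815   89.03143216] [ 3.13872915e+00 -1.97109226e-03  6.69621809e-01] [ 7.93598601 -1.80650269 -2.64748523] [-1.59730617e-01  4.55588561e-01  1.72141829e+00 -5.85731611e-04
  9.61142886e-01  7.41781276e-01]
```

Run:
```python
from h import *
D=manip.calibration("side");g=cv2.imread("pics/s2.png",0).astype(float)
for z,rows,c in((121,range(196,200),288),(116,range(203,208),289)):
    w=172-g[rows.start:rows.stop,c-2:c+3];w=np.clip(w,0,None);xs=(w*np.arange(c-2,c+3)).sum(1)/w.sum(1);print(xs.round(2))
    k=np.polyfit(list(rows),xs,1);f=lambda r:plane(D,np.polyval(k,r),r,z)[:2]
    p,q=f(rows.start),f(rows.stop-1);d=q-p;print(p.round(1),q.round(1),np.degrees(np.arctan2(d[1],d[0])).round(1))
```

```text
[287.86 287.91 287.96 288.11]
[507.7  33.5] [504.9  26.4] -111.3
[289.   288.82 288.85 288.91 289.05]
[504.4  22.7] [500.5  13.7] -113.4
```

The lines are collinear (-111° against -113°), so the collar is locked. Now I'll let go and lift.

Call:
jog_arm:
  rows:
    - [0, 0, 0, 0, 0, 0, 1]
    - [0, 0, 0, 0, 0, 0, 1]
    - [0, 0, 0, 0, 0, 0, 1]
    - [0, 0, 0, 0, 0, 0, 1]
    - [0, 0, 0, 0, 0, 0, 1]

```text
t: 5.03
position: [509.2, 36.1, 88.7]
tcp_rot: [-3.142, 0.0, 0.67]
contact_force: [0.5, 0.4, 1.0]
grip_width: 1.0
grip_force: 0.0
```

Call:
jog_arm:
  rows:
    - [0, 0, -2, 0, 0, 0, 1]
    - [0, 0, -5, 0, 0, 0, 1]
    - [0, 0, -7.6, 0, 0, 0, 1]
    - [0, 0, -7.6, 0, 0, 0, 1]

```text
t: 5.52
position: [510.0, 36.0, 166.1]
tcp_rot: [3.139, -0.002, 0.67]
contact_force: [-0.4, -0.4, -0.7]
grip_width: 0.999
grip_force: 0.0
```

Call:
jog_arm:
  rows:
    - [3, -2.4, 0, 0, 0, -1.6, 1]
    - [6, -4.8, 0, 0, 0, -3.2, 1]
    - [9, -7.2, 0, 0, 0, -4.8, 1]
    - [12.1, -9.6, 0, 0, 0, -6.45, 1]
    - [12.1, -9.6, 0, 0, 0, -6.45, 1]

```text
t: 6.15
position: [544.0, 188.3, 163.0]
tcp_rot: [-3.14, 0.001, 1.349]
contact_force: [-0.2, 0.1, -0.0]
grip_width: 0.995
grip_force: 0.0
```

Run:
```python
from h import *
W=manip.calibration("wrist");im=manip.snapshot("wrist")[:,:,::-1];cv2.imwrite("pics/w3.png",im);np.save("W3.npy",W,allow_pickle=True)
s=manip.get_state();print(s["t"],s["position"],s["tcp_rot"],W)
print(proj(W,[544.3,186.5,83]))
```

```text
6.2 [543.91744222 187.01045487 163.15711942] [-3.13958486e+00  9.12400059e-04  1.34626267e+00] {'intrinsics': array([[305.48046917,   0.        , 323.14503063],
       [  0.        , 305.48046917, 197.56953375],
       [  0.        ,   0.        ,   1.        ]]), 'k1': -0.03959013016469466, 'origin': array([559.63165324, 255.66073869, 309.16996627]), 'attitude': array([ 2.87180274e+00,  2.10255228e-03, -2.22175592e-01])}
[324.12571265 207.88138752]
```

View pics/w3.png

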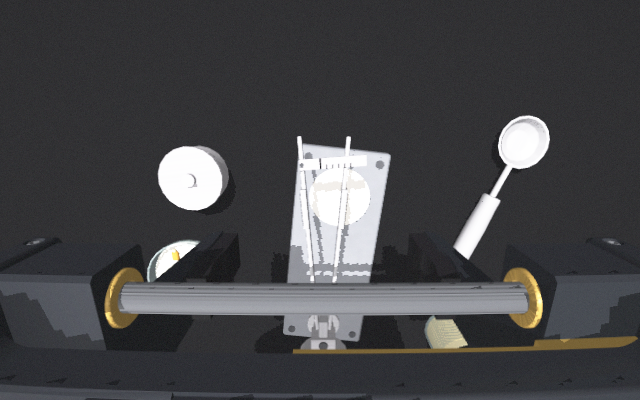

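The wrist picture shows the forceps vertical: tips at (299,138) and (348,138), scale at (333,162), the fingers straddling them symmetrically. The other things are clear of the fingers. I'll check the offset and the height from two views.

Run:
```python
from h import *
W=np.load("W3.npy",allow_pickle=True).item();S=manip.calibration("scene")
g=cv2.imread("pics/w3.png",0)
for r in(145,200,215,230): print(r,*g[r,292:360:1])
T=np.array([543.9,187.0]);ex=np.array([np.cos(1.346),np.sin(1.346)]);ey=np.array([ex[1],-ex[0]])
for n,u,sc in(("L",(299.5,138),(435,209.2)),("R",(348.5,138),(431.1,221.1))):
    x,e=tri([(W,*u),(S,*sc)]);d=plane(W,*u,80)[:2]-T;print(n,x.round(1),np.round(e,1),"tool x,y",(d@ex).round(1),(d@ey).round(1))
d=np.array([509.8,35.6])-T;print("axis in tool",d@ex,d@ey)
```

```text
145 49 47 50 54 47 109 231 254 253 240 165 214 210 207 201 199 193 186 179 175 167 159 155 147 141 140 136 131 125 110 96 85 80 65 62 59 48 48 50 47 53 51 46 49 48 48 48 53 50 50 49 51 53 134 242 254 254 238 85 49 51 49 50 49 52 51 51 50
200 49 56 145 221 227 232 232 231 228 243 254 253 253 250 213 153 217 250 255 255 255 255 255 239 239 239 253 255 255 255 255 255 255 255 255 255 255 255 255 255 255 255 255 255 255 255 255 255 213 239 253 253 253 251 236 217 253 255 255 255 255 255 255 255 255 255 255 255
215 88 167 224 230 232 229 230 230 230 204 210 253 253 253 252 232 134 197 228 227 229 227 207 161 211 240 238 241 254 255 255 255 255 255 255 255 255 255 255 255 255 255 255 255 255 255 249 222 253 253 253 253 243 200 238 240 240 253 255 255 255 255 255 255 255 255 255 255
230 206 223 227 229 230 230 229 228 227 227 229 229 230 236 250 253 250 220 168 230 228 228 227 229 206 147 147 149 187 230 229 227 230 230 229 229 227 230 230 230 230 229 229 228 216 195 243 253 251 233 147 144 145 146 144 183 226 227 229 228 228 228 227 227 227 227 227 225
L [538.1 242.8  76.9] [0.6 0.6] tool x,y 52.7 -17.9
R [573.8 234.4  76.7] [0.3 0.3] tool x,y 52.8 18.3
axis in tool -155.19186108041114 0.5062157626612631
```

Offset is under 0.5 mm and the legs are at 76.8 mm, as stated. I'll descend to put the grasp point at 76 mm, then close part way.

Call:
jog_arm:
  rows:
    - [-0.1, 0, 3, 0, 0, 0, 1]
    - [-0.1, 0, 6, 0, 0, 0, 1]
    - [-0.1, 0, 9, 0, 0, 0, 0.8]
    - [-0.1, 0, 10.6, 0, 0, 0, 0.6]
    - [-0.1, 0, 10.6, 0, 0, 0, 0.5]
  squeeze: 12

```text
t: 6.82
position: [543.8, 184.8, 57.9]
tcp_rot: [-3.14, 0.001, 1.344]
contact_force: [0.0, -0.7, 0.6]
grip_width: 0.682
grip_force: 0.0
```

Call:
jog_arm:
  rows:
    - [0, 0, 0, 0, 0, 0, 0.4]
    - [0, 0, 0, 0, 0, 0, 0.34]
    - [0, 0, 0, 0, 0, 0, 0.3]
    - [0, 0, 0, 0, 0, 0, 0.3]
    - [0, 0, 0, 0, 0, 0, 0.3]

```text
t: 7.45
position: [544.5, 185.8, 59.0]
tcp_rot: [3.141, -0.001, 1.346]
contact_force: [0.5, 3.8, 0.9]
grip_width: 0.302
grip_force: 2.6
```

Position control works: 26.6 mm over the flats gives 2.6 N, in line with the stated spring. Now I'll close to 18.3 mm (0.208).

Call:
jog_arm:
  rows:
    - [0, 0, 0, 0, 0, 0, 0.27]
    - [0, 0, 0, 0, 0, 0, 0.24]
    - [0, 0, 0, 0, 0, 0, 0.22]
    - [0, 0, 0, 0, 0, 0, 0.208]
    - [0, 0, 0, 0, 0, 0, 0.208]

```text
t: 8.07
position: [544.5, 186.0, 58.9]
tcp_rot: [3.141, -0.001, 1.346]
contact_force: [0.8, 6.2, 1.3]
grip_width: 0.207
grip_force: 5.2
```

Run:
```python
from h import *
W=manip.calibration("wrist");im=manip.snapshot("wrist")[:,:,::-1];cv2.imwrite("pics/w4.png",im);np.save("W4.npy",W,allow_pickle=True)
s=manip.get_state();print(s["t"],s["position"],s["tcp_rot"],s["grip_width"],s["grip_force"],s["contact_force"])
u=proj(W,[555,233,80]).round().astype(int);print(u)
v=max(u[1]-50,0)
print(v,u[0]-70);cv2.imwrite("pics/w4c.png",cv2.resize(im[v:v+100,u[0]-70:u[0]+70],None,fx=5,fy=5,interpolation=cv2.INTER_CUBIC))
```

```text
8.125 [544.47110963 186.05606622  58.9464858 ] [ 3.14095742e+00 -1.13146773e-03  1.34569917e+00] 0.21042210530396543 5.167946208966896 [2.03108915 6.2232403  1.15491633]
[322 166]
116 252
```

View pics/w4c.png

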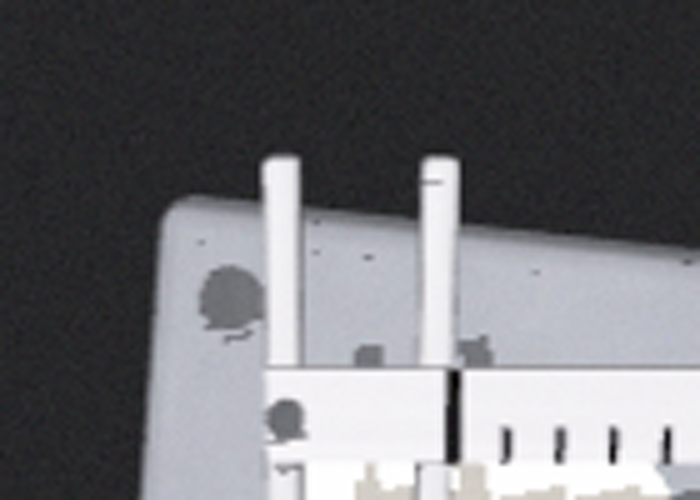

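The crop shows the left leg at columns 262–300 and the right leg at 421–459. That is a gap of about 121 px at 12.3 px/mm, or 9.8 mm. The right leg's outer edge (459) lies under the long line (445–462). I'll hold for a second, then hand in.

Call:
jog_arm:
  rows:
    - [0, 0, 0, 0, 0, 0, 0.208]
    - [0, 0, 0, 0, 0, 0, 0.208]
    - [0, 0, 0, 0, 0, 0, 0.208]
    - [0, 0, 0, 0, 0, 0, 0.208]
    - [0, 0, 0, 0, 0, 0, 0.208]

```text
t: 8.75
position: [544.5, 186.0, 59.0]
tcp_rot: [3.141, -0.001, 1.346]
contact_force: [1.2, 5.8, 1.5]
grip_width: 0.205
grip_force: 5.2
```

Call:
jog_arm:
  rows:
    - [0, 0, 0, 0, 0, 0, 0.208]
    - [0, 0, 0, 0, 0, 0, 0.208]
    - [0, 0, 0, 0, 0, 0, 0.208]

```text
t: 9.12
position: [544.5, 186.0, 58.9]
tcp_rot: [3.141, -0.001, 1.346]
contact_force: [0.1, 6.1, 1.3]
grip_width: 0.208
grip_force: 5.2
```

```bash
python3 -c "
from workcell import manip
s=manip.get_state();print(s['t'],s['grip_width'],s['grip_force']);print(manip.hand_in())"
```

```text
9.125 0.2076133263253102 5.1678739045746624
the job is handed in; nothing more can be done
None
```

I turned the collar to its locked mark and let go of it, and handed the job in at 9.1 s with the forceps held steady at about a 9.8 mm tip gap (5.2 N grip), the right leg's edge on the long line; the judge's result wasn't shown.

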